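# Seat the plain sleeve in the gauging V

### The job

Of the three turned steel parts standing on the inspection bench, slide the tall plain sleeve (same diameter from foot to top, no flange) along the bench into the steel V of the dial gauge and push it fully home, so that it stands upright and centred against both faces of the V. Do not lift it off the bench or tip it over, and leave the flanged bush and the low collar where they stand.

Things in the scene. Friction and masses are not known exactly. Their poses are not given: they have to be found in the camera images.
- sleeve: The part to move: plain turned steel sleeve standing upright, outside diameter 56 mm from foot to top, 60 mm high, with a 32 mm wide bore 30 mm deep in its top; 0.35 to 0.7 kg. Origin at the centre of its underside, z up its axis. Loose; slides when pushed low (contact 10 to 30 mm above the bench), may tip if pushed only near its top.
- vblock: Gauging V, fixed to the bench: two bright steel bars at 90 degrees, 40 mm high, 16 thick, before a dark block (50 x 100 x 40) with a flat dial (top at 55 mm). The bench is its floor. Origin: on the bench where the sleeve's centre stands when touching both faces. x: level, along the V's middle line INTO the V; its corner is at x +40 mm, the bars' free ends at x -5, y +-45 mm; open towards -x. z up.
- flanged: Bystander, leave it: a flanged steel bush standing upright, body 40 mm in diameter on a 60 mm foot flange 9 mm thick, 60 mm high overall. Origin at the centre of its underside.
- collar: Bystander, leave it: a low steel collar, 56 mm in diameter and only 24 mm high, lying flat. Origin at the centre of its underside.
Mind the look-alikes: they are no part of the job. What is shaped like the vblock but purple is not meant. Leave any green look-alike of the sleeve alone.

How it is judged:
At the end, for the whole second after the job is handed in: The sleeve stands upright (within 10 degrees) and at rest on the bench in the V, its centre within 10 mm of the spot where it touches both faces, and the flanged bush and the collar are within 25 mm of where they started (horizontal distance between sleeve and vblock below 0.01 m and angle between sleeve's own z axis and vertical below 0.17 rad and height (world z) of sleeve below 0.008 m and linear speed of sleeve below 0.02 m/s and distance of each of flanged, collar from where it was at the start of the episode below 0.025 m).
It fails at once if the sleeve is lifted more than 15 mm off the bench (height (world z) of sleeve above 0.015 m).
It fails at once if the sleeve is tipped over (more than 40 degrees) (angle between sleeve's own z axis and vertical above 0.7 rad).
It fails at once if the flanged bush or the collar is moved more than 25 mm (distance of any of flanged, collar from where it was at the start of the episode above 0.025 m).
It also fails if it takes over 45 s, if anything falls off the work surface, if the arm or the gripper's body presses on something with over 40 N, if the wrist force passes 120 N, or if a joint passes its speed limit or range.

### The arm

A 7-joint arm with a two-finger parallel gripper is mounted at the origin on the work surface. World frame = base frame: x ahead of the robot, y to its left, z up, the work surface at z = 0. Lengths are in m, angles in rad, forces in N, time in s.
With the tool pointing down it reaches from about 0.425 to 0.925 m from the base axis. Payload 6.8 kg.
Tool frame: the origin (TCP) lies on the front face of the gripper's body, between the roots of the fingers; the fingertips stand 73 mm ahead of it and the grasp point (between the pads) lies 54 mm ahead of it; z points along the fingers, x is the direction in which the jaws open and shut, and the axes are right-handed (so a half turn about z gives the same grasp; the last joint's range is limited). The gripper opens to 85 mm and grips with 20 to 120 N. Pads are 22 mm wide; open, the fingers measure 114 mm over their backs; the gripper's body (76 mm by 85 mm) begins 54 mm behind the grasp point. The pads swing forward as they close: fully open they stand 13 mm farther back than shut.
Start: joints at [-1.32, 0.477, 0.022, 1.555, -0.011, 1.109, -0.083], TCP at [0.237, 0.632, 0.304] pointing down, gripper open.
Joint ranges: [-2.96, 2.96], [-0.34, 2.1], [-1.41, 1.46], [0.24, 2.44], [-1.37, 4.51], [0.17, 1.92], [-2.96, 2.96]. Speed limits (rad/s): [2.39, 2.39, 3.14, 3.14, 3.14, 3.14, 3.14].

### API

Orientations are given as a unit quaternion [w, x, y, z].
In Python, from station import get_obs, read_camera, hand_in gives the robot as it stands. The module is installed in compiled form; this text tells all that it offers.
- The arm moves only by the shell command python3 -m creep 'ROWS' [FORCE]. ROWS is JSON, a list that holds one entry, the list of rows, each a list of 7 numbers: the turn, a rotation vector about the tool's x, y, z in rad, then the shift along the tool's x, y, z in m, then the finger opening in m, from 0 to 0.0854. A call has 1 to 20 rows; each row shifts and turns the pose as measured when the row begins, along the tool's axes as they then stand; what a row does not reach is not made up. A row lasts 1/12 s, in which the tool goes at most 41.7 mm and 7.16 degrees, less where a joint would pass 70% of its speed; a pose out of reach is approached as far as the arm can. A call is refused whole if a number of a shift passes 0.0417 or a number of a turn 0.125, either way. A call with a gripper value outside its range is refused whole. The fingers move at their own pace and stop on an object; FORCE is the grip in N (left out, the last holds). Time passes only in rows, so rows that do not move let the fingers close. It gives the time, the measured TCP pose, the force and the opening at its end, in the units of the state.
- get_obs(): the state, without advancing time (a new reading comes with each control period).
- read_camera(name): name is "scene" or "side" or "wrist"; returns a dict with "color" (400x640x3 uint8, red, green, blue), "range_z" (400x640 float32, m along the optical axis (not along the pixel's ray), 0 where there is no reading), "fovy" (degrees; the focal length in pixels is half the picture's height over the tangent of half this angle, whatever the lens; pixels are square), "cx", "cy" (the principal point, pixels), "rvec" (rotation vector, rad) and "tvec" (3), from world to camera coordinates, as OpenCV has them. Camera axes: x right, y down, z forward; pixel columns grow to the right and rows downward; lengths in m; the calibration is good to about 2 mm. A picture is of the moment at which its call begins.
- hand_in(): hands the job in, once; it reports no verdict.
The state is a dict: "t": time; "q": joint angles; "joint_vel": joint speeds; "joint_torque": joint torques, N m; "eef_pos": TCP position; "tool_rot": TCP orientation; "contact_force": force on the tool from outside, world axes, zero at the start; "torque": the same for the moment, N m; "gripper_width": opening from 0.0 (shut) to 1.0 (fully open).
Only numpy, scipy, OpenCV 4.12 (cv2) and the standard library are available. Lean on these libraries where they do the work, as an engineer would, in place of code of your own. Each camera call takes 0.05 s, during which the arm holds its last target.

## Working session

There is one attempt and no reset: what is moved stays moved. The work goes in short steps, Python scripts to look and compute and a shell command to move; the robot and the scene stay as the last step left them, time stands still between calls to the robot, and variables do not carry over. Pictures are saved under pics/ and viewed, and the job is handed in when it is done.

```bash
mkdir -p pics
cat > h.py <<'E'
import numpy as np,cv2
from station import get_obs,read_camera,hand_in
def K(c):
    f=200/np.tan(np.radians(c["fovy"])/2); return f
def cloud(c):
    f=K(c);R=cv2.Rodrigues(np.array(c["rvec"],float))[0];t=np.array(c["tvec"],float).ravel()
    z=c["range_z"];v,u=np.mgrid[0:400,0:640]
    p=np.stack([(u-c["cx"])/f*z,(v-c["cy"])/f*z,z],-1)
    w=(p-t)@R; w[z<=0]=np.nan
    return w
def save(c,n): cv2.imwrite("pics/"+n,c["color"][:,:,::-1])
E
python3 - <<'E'
from h import *
for n in("scene","side","wrist"):
    c=read_camera(n);save(c,n+"0.png");np.save(n+"0.npy",cloud(c));R=cv2.Rodrigues(np.array(c["rvec"],float))[0];print(n,c["fovy"],-R.T@np.array(c["tvec"]).ravel(),R[2])
o=get_obs();print({k:np.round(v,3) for k,v in o.items()})
E
```

```text
scene 49.71198556167707 [ 1.06420325 -0.34794088  0.73353104] [-0.52803114  0.31193159 -0.78986188]
side 44.412719229251735 [0.05343319 0.63941503 0.50326854] [ 0.53496815 -0.70351183 -0.46784633]
wrist 59.70866580113313 [0.17088574 0.65659677 0.37322009] [ 0.26370328 -0.09980537 -0.95942664]
{'t': np.float64(0.15), 'q': array([-1.32 ,  0.478,  0.022,  1.556, -0.012,  1.109, -0.083]), 'joint_vel': array([ 0.001, -0.003, -0.   , -0.004,  0.   ,  0.001,  0.   ]), 'joint_torque': array([ 4.0000e-03, -5.9693e+01,  1.6100e+00, -2.8149e+01,  1.3000e-02,
        6.0000e-03, -0.0000e+00]), 'eef_pos': array([0.237, 0.632, 0.303]), 'tool_rot': array([ 0.   ,  0.822,  0.57 , -0.001]), 'contact_force': array([ 0.475, -0.413, -0.187]), 'torque': array([ 0.027,  0.034, -0.001]), 'gripper_width': np.float64(1.0)}
```

View pics/scene0.png

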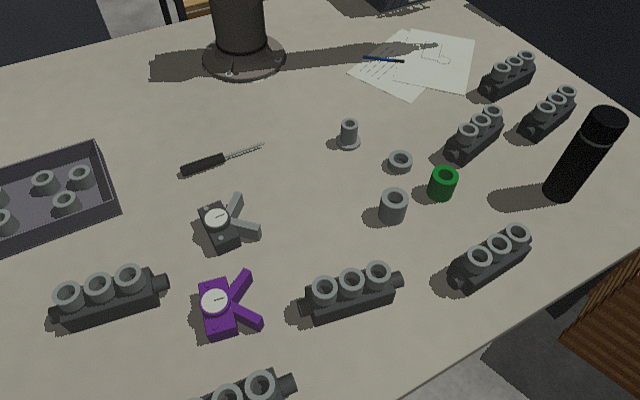

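View pics/side0.png

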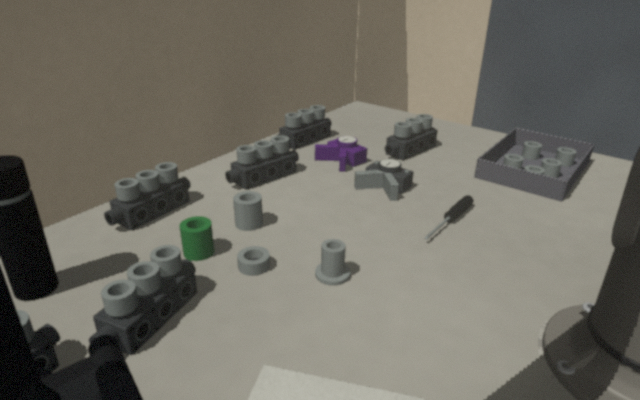

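View pics/wrist0.png

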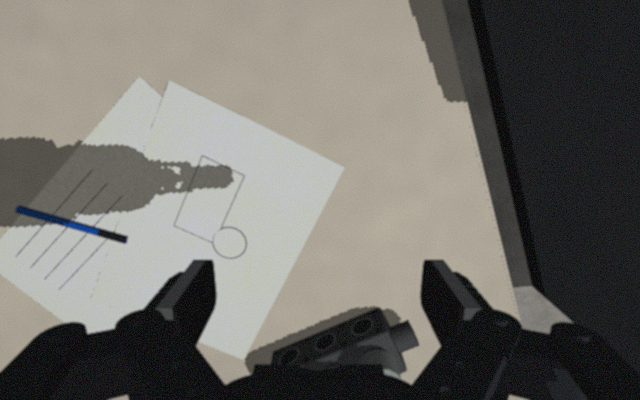

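The scene view shows the sleeve at (393,206), the grey V at about (235,220) opening right, the flanged bush at (348,135), the collar at (400,161) and the green look-alike at (443,183). The purple V is at (230,305).

Run:
```python
from h import *
def circ(P):
    (c,r)=cv2.minEnclosingCircle(P[:,:2].astype(np.float32)); 
    A=np.c_[2*P[:,:2],np.ones(len(P))];return np.round(c,4),round(r,4)
w=np.load("scene0.npy");s=np.load("side0.npy")
for nm,W,boxes in(("scene",w,dict(sleeve=(375,180,415,230),fl=(330,112,365,155),col=(384,148,415,177),green=(425,162,462,205),V=(195,188,265,255))),
  ("side",s,dict(sleeve=(230,188,266,232),fl=(312,235,355,285),col=(234,244,274,276),green=(177,212,217,262),V=(350,155,416,200)))):
    for k,(a,b,c,d) in boxes.items():
        P=W[b:d,a:c].reshape(-1,3);P=P[~np.isnan(P[:,0])]
        h={'col':.024,'V':.04}.get(k,.06)
        T=P[abs(P[:,2]-h)<.005]
        print(nm,k,len(T),np.percentile(P[:,2],[5,50,99]).round(3),circ(T) if len(T)>5 else '', 'body',circ(P[P[:,2]>.012]))
        if k=='V':np.save(nm+'V.npy',P)
c=cv2.imread("pics/scene0.png")[180:260,180:280];cv2.imwrite("pics/V.png",cv2.resize(c,None,fx=6,fy=6,interpolation=2))
# topdown height map of V area
P=np.r_[np.load('sceneV.npy'),np.load('sideV.npy')]
for i,f in enumerate(('sceneV.npy','sideV.npy')):
    P=np.load(f);P=P[P[:,2]>.012];lo=np.median(P,0)[:2]-.1
    print(lo)
    im=np.zeros((600,600,3),np.uint8)
    for p in P:
        x,y=((p[:2]-lo)*3000).astype(int)
        if 0<=x<600 and 0<=y<600: cv2.circle(im,(x,599-y),3,(0,255,0) if abs(p[2]-.04)<.005 else((0,0,255) if p[2]>.045 else (255,100,100)),-1)
    cv2.imwrite(f"pics/top{i}.png",im)
```

```text
scene sleeve 401 [-0.     0.004  0.063] (array([0.6709, 0.0526]), 0.0289) body (array([0.6716, 0.0526]), 0.0292)
scene fl 154 [-0.     0.003  0.063] (array([0.4409, 0.0862]), 0.0211) body (array([0.4428, 0.0843]), 0.0299)
scene col 290 [0.    0.008 0.028] (array([0.5609, 0.1506]), 0.0299) body (array([0.5622, 0.151 ]), 0.0299)
scene green 368 [0.    0.017 0.064] (array([0.6707, 0.181 ]), 0.0294) body (array([0.6566, 0.2133]), 0.0646)
scene V 1015 [-0.001  0.003  0.057] (array([ 0.5421, -0.2559]), 0.0684) body (array([ 0.5423, -0.2556]), 0.0684)
side sleeve 314 [-0.001  0.022  0.061] (array([0.6692, 0.0515]), 0.0299) body (array([0.6686, 0.0523]), 0.0308)
side fl 269 [-0.001  0.009  0.061] (array([0.4386, 0.085 ]), 0.0216) body (array([0.4378, 0.0858]), 0.0225)
side col 437 [-0.001  0.01   0.026] (array([0.5606, 0.1497]), 0.0298) body (array([0.5606, 0.1497]), 0.0298)
side green 403 [-0.001  0.028  0.085] (array([0.6687, 0.1795]), 0.0298) body (array([0.6327, 0.2202]), 0.0828)
side V 532 [-0.001  0.011  0.055] (array([ 0.5399, -0.2554]), 0.0667) body (array([ 0.5479, -0.3157]), 0.1232)
[ 0.46214241 -0.36551134]
[ 0.43965351 -0.3550106 ]
```

```bash
python3 -c "
import cv2,numpy as np
cv2.imwrite('pics/tt.png',cv2.resize(np.hstack([cv2.imread('pics/top0.png'),cv2.imread('pics/top1.png')]),(800,400)))"
```

```text
(no output)
```

View pics/V.png

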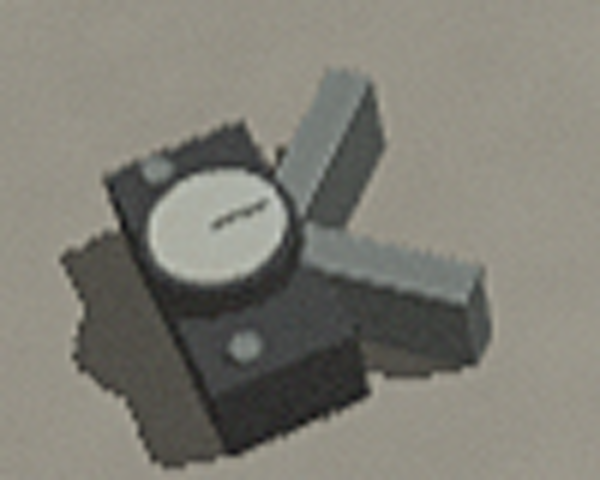

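View pics/tt.png

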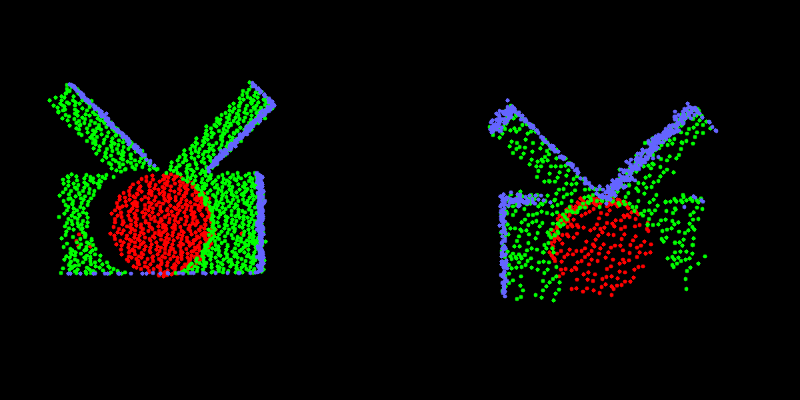

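The enlarged view and the height maps show the V's corner at about (0.542, -0.251), opening towards +y, with bars at ±45°. Plan: grip the sleeve low, drag it to just in front of the V, then push it home from behind with the two fingers as a fork.

```bash
cat >> h.py <<'E'
from scipy.spatial.transform import Rotation as Ro
def plan(target,yaw,n,show=True):
    o=get_obs();q=o["tool_rot"];R=Ro.from_quat([q[1],q[2],q[3],q[0]]);p=np.array(o["eef_pos"])
    Rt=Ro.from_matrix(np.c_[[np.cos(yaw),np.sin(yaw),0],[np.sin(yaw),-np.cos(yaw),0],[0,0,-1]])
    rv=(R.inv()*Rt).as_rotvec()
    print("err",(np.array(target)-p).round(4),"rv",rv.round(3))
    for i in range(n):
        d=(R*Ro.from_rotvec(rv*i/n)).inv().apply((np.array(target)-p)/n)
        print(np.r_[rv/n,d].round(4).tolist())
E
python3 - <<'E'
from h import *
from numpy.linalg import lstsq
# bar inner face fits: points with z .01-.045 classified
for f,sgn in(('sceneV.npy',-1),('sideV.npy',1)):
    P=np.load(f);P=P[(P[:,2]>.008)&(P[:,2]<.034)]
    a=P[:,:2]-[.542,-.2505]
    # inner face of bar sgn: y=sgn*x
    m=(abs(a[:,1]-sgn*a[:,0])<.008)&(a[:,1]>.006)&(a[:,1]<.043)
    l=cv2.fitLine(a[m].astype(np.float32),cv2.DIST_HUBER,0,.01,.01).ravel()
    print(f,m.sum(),l, np.degrees(np.arctan2(l[1],l[0])))
w=np.load("scene0.npy");P=w[100:210,480:630].reshape(-1,3);P=P[P[:,2]>.08];print("thermos",np.percentile(P,[1,50,99],axis=0).round(3))
print('vol',);plan([.67,.052,.20],0,19)
E
```

```text
sceneV.npy 104 [ 0.71120286 -0.70298684 -0.02637342  0.02521435] -44.667133
sideV.npy 217 [0.7077449  0.7064681  0.02501478 0.02254634] 44.948273
thermos [[0.569 0.338 0.081]
 [0.797 0.388 0.16 ]
 [0.827 0.54  0.224]]
vol
err [ 0.4331 -0.5797 -0.1032] rv [1.000e-03 1.000e-03 1.212e+00]
[0.0, 0.0001, 0.0638, -0.0206, 0.0321, 0.0055]
[0.0, 0.0001, 0.0638, -0.0185, 0.0333, 0.0055]
[0.0, 0.0001, 0.0638, -0.0163, 0.0344, 0.0055]
[0.0, 0.0001, 0.0638, -0.0141, 0.0354, 0.0055]
[0.0, 0.0001, 0.0638, -0.0118, 0.0362, 0.0055]
[0.0, 0.0001, 0.0638, -0.0095, 0.0369, 0.0054]
[0.0, 0.0001, 0.0638, -0.0071, 0.0374, 0.0054]
[0.0, 0.0001, 0.0638, -0.0047, 0.0378, 0.0054]
[0.0, 0.0001, 0.0638, -0.0023, 0.038, 0.0054]
[0.0, 0.0001, 0.0638, 0.0001, 0.0381, 0.0054]
[0.0, 0.0001, 0.0638, 0.0026, 0.038, 0.0054]
[0.0, 0.0001, 0.0638, 0.005, 0.0378, 0.0054]
[0.0, 0.0001, 0.0638, 0.0074, 0.0374, 0.0054]
[0.0, 0.0001, 0.0638, 0.0098, 0.0368, 0.0054]
[0.0, 0.0001, 0.0638, 0.0121, 0.0361, 0.0054]
[0.0, 0.0001, 0.0638, 0.0144, 0.0353, 0.0054]
[0.0, 0.0001, 0.0638, 0.0166, 0.0343, 0.0054]
[0.0, 0.0001, 0.0638, 0.0187, 0.0332, 0.0054]
[0.0, 0.0001, 0.0638, 0.0208, 0.0319, 0.0054]
```

```bash
python3 -m creep '[[[0,0,0.064,-0.021,0.032,0,0.085],[0,0,0.064,-0.018,0.033,0,0.085],[0,0,0.064,-0.016,0.034,0,0.085],[0,0,0.064,-0.014,0.035,0,0.085],[0,0,0.064,-0.012,0.036,0,0.085],[0,0,0.064,-0.009,0.037,0,0.085],[0,0,0.064,-0.007,0.037,0,0.085],[0,0,0.064,-0.005,0.038,0,0.085],[0,0,0.064,-0.002,0.038,0.005,0.085],[0,0,0.064,0,0.038,0.005,0.085],[0,0,0.064,0.003,0.038,0.005,0.085],[0,0,0.064,0.005,0.038,0.005,0.085],[0,0,0.064,0.007,0.037,0.005,0.085],[0,0,0.064,0.01,0.037,0.005,0.085],[0,0,0.064,0.012,0.036,0.005,0.085],[0,0,0.064,0.014,0.035,0.005,0.085],[0,0,0.064,0.017,0.034,0.005,0.085],[0,0,0.064,0.019,0.033,0.005,0.085],[0,0,0.064,0.021,0.032,0.005,0.085]]]'; python3 -c "
from h import *
plan([.67,.052,.20],0,4)"
```

```text
t: 1.73
eef_pos: [0.6662, 0.029, 0.2394]
tool_rot: [-0.002, 1.0, -0.02, -0.004]
contact_force: [0.9, 1.3, 1.3]
gripper_width: 0.996
err [ 0.0038  0.023  -0.0394] rv [-0.003  0.008 -0.039]
[-0.0008, 0.0019, -0.0098, 0.0008, -0.0057, 0.0099]
[-0.0008, 0.0019, -0.0098, 0.0008, -0.0057, 0.0099]
[-0.0008, 0.0019, -0.0098, 0.0009, -0.0057, 0.0099]
[-0.0008, 0.0019, -0.0098, 0.0009, -0.0057, 0.0099]
```

```bash
python3 -m creep '[[[0,0.002,-0.01,0.001,-0.006,0.01,0.085],[0,0.002,-0.01,0.001,-0.006,0.01,0.085],[0,0.002,-0.01,0.001,-0.006,0.01,0.085],[0,0.002,-0.01,0.001,-0.006,0.01,0.085],[0,0,0,0,0,0,0.085],[0,0,0,0,0,0,0.085]]]'; python3 -c "
from h import *
plan([.67,.052,.08],0,8)
c=read_camera('wrist');save(c,'w1.png');W=cloud(c)
P=W.reshape(-1,3);P=P[(abs(P[:,2]-.06)<.006)&(np.hypot(P[:,0]-.67,P[:,1]-.052)<.045)];print(len(P),cv2.minEnclosingCircle(P[:,:2].astype(np.float32)))"
```

```text
t: 2.23
eef_pos: [0.6725, 0.0453, 0.1937]
tool_rot: [0.002, 1.0, -0.004, -0.0]
contact_force: [0.3, -0.5, 0.4]
gripper_width: 0.993
err [-0.0025  0.0067 -0.1137] rv [ 0.003  0.001 -0.009]
[0.0004, 0.0001, -0.0011, -0.0003, -0.0009, 0.0142]
[0.0004, 0.0001, -0.0011, -0.0003, -0.0009, 0.0142]
[0.0004, 0.0001, -0.0011, -0.0003, -0.0009, 0.0142]
[0.0004, 0.0001, -0.0011, -0.0003, -0.0009, 0.0142]
[0.0004, 0.0001, -0.0011, -0.0003, -0.0009, 0.0142]
[0.0004, 0.0001, -0.0011, -0.0003, -0.0009, 0.0142]
[0.0004, 0.0001, -0.0011, -0.0003, -0.0009, 0.0142]
[0.0004, 0.0001, -0.0011, -0.0003, -0.0008, 0.0142]
4434 ((0.6703574657440186, 0.05151699483394623), 0.028248406946659088)
```

View pics/w1.png

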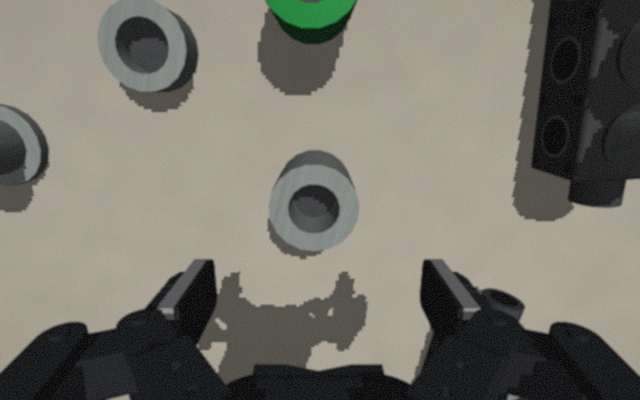

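The wrist view shows the sleeve at (313,207), between the open fingers at (200,290) and (440,290). Its centre measures (0.670, 0.0515), agreeing with the other cameras. Descending.

```bash
python3 -m creep '[[[0,0,-0.004,-0.001,-0.003,0.004,0.085],[0,0,-0.004,-0.001,-0.003,0.01,0.085],[0,0,0,0,0,0.015,0.085],[0,0,0,0,0,0.015,0.085],[0,0,0,0,0,0.015,0.085],[0,0,0,0,0,0.015,0.085],[0,0,0,0,0,0.01,0.085],[0,0,0,0,0,0.005,0.085],[0,0,0,0,0,0,0.085],[0,0,0,0,0,0,0.085]]]'; python3 -c "
from h import *
plan([.6703,.0515,.08],0,3)"
```

```text
t: 3.12
eef_pos: [0.6702, 0.0583, 0.1016]
tool_rot: [-0.0, 1.0, 0.004, 0.002]
contact_force: [-0.2, 0.0, -0.4]
gripper_width: 0.996
err [ 0.0001 -0.0068 -0.0216] rv [-0.001 -0.005  0.009]
[-0.0003, -0.0016, 0.0028, -0.0, 0.0023, 0.0072]
[-0.0003, -0.0016, 0.0028, -0.0, 0.0023, 0.0072]
[-0.0003, -0.0016, 0.0028, 0.0, 0.0023, 0.0072]
```

```bash
python3 -m creep '[[[0,-0.002,0.003,0,0.003,0.008,0.085],[0,-0.002,0.003,0,0.002,0.008,0.085],[0,0,0.003,0,0.002,0.005,0.085],[0,0,0,0,0,0,0.085],[0,0,0,0,0,0,0.053],[0,0,0,0,0,0,0.053],[0,0,0,0,0,0,0.053],[0,0,0,0,0,0,0.053],[0,0,0,0,0,0,0.053],[0,0,0,0,0,0,0.053]]]' 30; python3 -c "
from h import *
plan([.5428,-.15,.08],0,10)"
```

```text
t: 3.95
eef_pos: [0.6713, 0.0501, 0.081]
tool_rot: [-0.001, 1.0, -0.001, 0.002]
contact_force: [-0.3, -0.1, -1.9]
gripper_width: 0.648
err [-0.1285 -0.2001 -0.001 ] rv [-0.001 -0.003 -0.002]
[-0.0001, -0.0003, -0.0002, -0.0128, 0.02, 0.0]
[-0.0001, -0.0003, -0.0002, -0.0128, 0.02, 0.0]
[-0.0001, -0.0003, -0.0002, -0.0128, 0.02, 0.0]
[-0.0001, -0.0003, -0.0002, -0.0128, 0.02, 0.0001]
[-0.0001, -0.0003, -0.0002, -0.0128, 0.02, 0.0001]
[-0.0001, -0.0003, -0.0002, -0.0128, 0.02, 0.0001]
[-0.0001, -0.0003, -0.0002, -0.0128, 0.02, 0.0001]
[-0.0001, -0.0003, -0.0002, -0.0128, 0.02, 0.0001]
[-0.0001, -0.0003, -0.0002, -0.0128, 0.02, 0.0001]
[-0.0001, -0.0003, -0.0002, -0.0128, 0.02, 0.0001]
```

Gripped: the opening of about 55 mm matches the sleeve. Dragging half-way first.

```bash
python3 -m creep '[[[0,0,0,-0.006,0.01,0,0.053],[0,0,0,-0.01,0.015,0,0.053],[0,0,0,-0.01,0.015,0,0.053],[0,0,0,-0.01,0.015,0,0.053],[0,0,0,-0.01,0.015,0,0.053],[0,0,0,-0.005,0.008,0,0.053],[0,0,0,0,0,0,0.053]]]'; python3 -c "
from h import *
plan([.5428,-.15,.081],0,8)"
```

```text
t: 4.53
eef_pos: [0.6192, -0.0285, 0.0812]
tool_rot: [-0.003, 1.0, 0.002, 0.005]
contact_force: [-0.1, -1.0, -4.0]
gripper_width: 0.645
err [-0.0764 -0.1215 -0.0002] rv [-0.005 -0.01   0.003]
[-0.0007, -0.0013, 0.0004, -0.0096, 0.0152, -0.0002]
[-0.0007, -0.0013, 0.0004, -0.0096, 0.0152, -0.0001]
[-0.0007, -0.0013, 0.0004, -0.0096, 0.0152, -0.0001]
[-0.0007, -0.0013, 0.0004, -0.0096, 0.0152, -0.0001]
[-0.0007, -0.0013, 0.0004, -0.0096, 0.0152, -0.0001]
[-0.0007, -0.0013, 0.0004, -0.0096, 0.0152, -0.0]
[-0.0007, -0.0013, 0.0004, -0.0096, 0.0152, -0.0]
[-0.0007, -0.0013, 0.0004, -0.0096, 0.0152, 0.0]
```

```bash
python3 -m creep '[[[-0.001,-0.001,0,-0.01,0.014,0,0.053],[-0.001,-0.001,0,-0.01,0.015,0,0.053],[-0.001,-0.001,0,-0.01,0.015,0,0.053],[-0.001,-0.001,0,-0.01,0.015,0,0.053],[-0.001,-0.001,0,-0.01,0.015,0,0.053],[0,-0.001,0,-0.01,0.015,0,0.053],[0,-0.001,0,-0.007,0.015,0,0.053],[0,0,0,-0.003,0.008,0,0.053],[0,0,0,0,0,0,0.053],[0,0,0,0,0,0,0.053]]]'
python3 - <<'E'
from h import *
plan([.5428,-.175,.081],0,4)
for n in('scene','side'):
    c=read_camera(n);save(c,n+'2.png')
E
```

```text
t: 5.37
eef_pos: [0.5548, -0.136, 0.0812]
tool_rot: [-0.004, 1.0, 0.006, 0.007]
contact_force: [-1.4, 1.6, 0.5]
gripper_width: 0.643
err [-0.012  -0.039  -0.0002] rv [-0.008 -0.013  0.012]
[-0.0019, -0.0034, 0.0031, -0.0031, 0.0097, -0.0001]
[-0.0019, -0.0034, 0.0031, -0.0031, 0.0097, -0.0]
[-0.0019, -0.0034, 0.0031, -0.003, 0.0097, -0.0]
[-0.0019, -0.0034, 0.0031, -0.003, 0.0097, 0.0]
```

View pics/scene2.png

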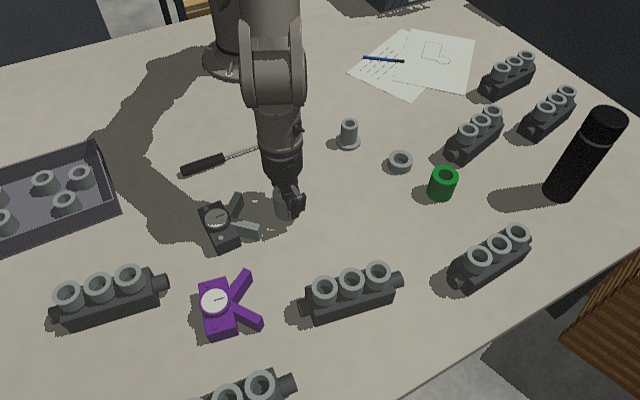

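View pics/side2.png

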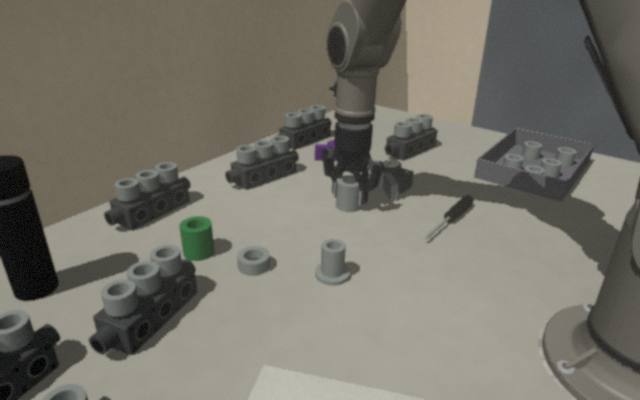

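The side view shows the sleeve upright between the fingers at (347,193), just in front of the V. The bystanders haven't moved. I'll align it and bring it closer.

```bash
python3 -m creep '[[[-0.002,-0.004,0.003,-0.004,0.007,0,0.053],[-0.002,-0.004,0.003,-0.004,0.008,0,0.053],[-0.002,-0.004,0.003,-0.004,0.008,0,0.053],[0,0,0.002,-0.002,0.008,0,0.053],[0,0,0,0,0.004,0,0.053],[0,0,0,0,0,0,0.053]]]'
python3 - <<'E'
from h import *
plan([.5428,-.175,.081],0,2)
E
```

```text
t: 5.97
eef_pos: [0.543, -0.169, 0.081]
tool_rot: [-0.002, 1.0, 0.004, 0.001]
contact_force: [1.5, 2.3, -1.2]
gripper_width: 0.648
err [-0.0002 -0.006   0.    ] rv [-0.004 -0.003  0.008]
[-0.0019, -0.0015, 0.0042, -0.0001, 0.003, -0.0]
[-0.0019, -0.0015, 0.0042, -0.0001, 0.003, -0.0]
```

```bash
python3 -m creep '[[[0,0,0,0,0,0,0.085],[0,0,0,0,0,0,0.085],[0,0,0,0,0,0,0.085],[0,0,0,0,0,0,0.085],[0,0,0,0,0,0,0.085],[0,0,0,0,-0.006,0,0.085],[0,0,0,0,-0.012,0,0.085],[0,0,0,0,-0.014,0,0.085],[0,0,0,0,-0.014,0,0.085],[0,0,0,0,-0.01,0,0.085],[0,0,0,0,-0.004,0,0.085],[0,0,0,0,0,0,0.085]]]'
python3 - <<'E'
from h import *
plan([.5428,-.112,.081],0,2)
for n in('scene','side','wrist'):
    c=read_camera(n);save(c,n+'3.png');W=cloud(c)
    P=W.reshape(-1,3);P=P[(abs(P[:,2]-.06)<.006)&(np.hypot(P[:,0]-.543,P[:,1]+.17)<.033)]
    print(n,len(P), cv2.minEnclosingCircle(P[:,:2].astype(np.float32)) if len(P)>5 else '')
E
```

```text
t: 6.97
eef_pos: [0.5429, -0.1037, 0.0817]
tool_rot: [-0.001, 1.0, 0.004, 0.002]
contact_force: [-0.5, -0.5, 0.5]
gripper_width: 0.996
err [-0.0001 -0.0083 -0.0007] rv [-0.003 -0.005  0.008]
[-0.0015, -0.0023, 0.0041, -0.0001, 0.0041, 0.0004]
[-0.0015, -0.0023, 0.0041, -0.0001, 0.0041, 0.0004]
scene 418 ((0.5429463982582092, -0.16673330962657928), 0.02969510108232498)
side 13 ((0.5458787083625793, -0.1660834550857544), 0.026547184213995934)
wrist 0
```

View pics/wrist3.png

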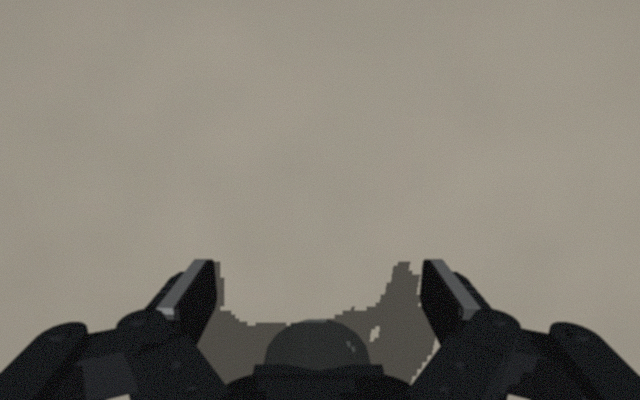

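View pics/side3.png

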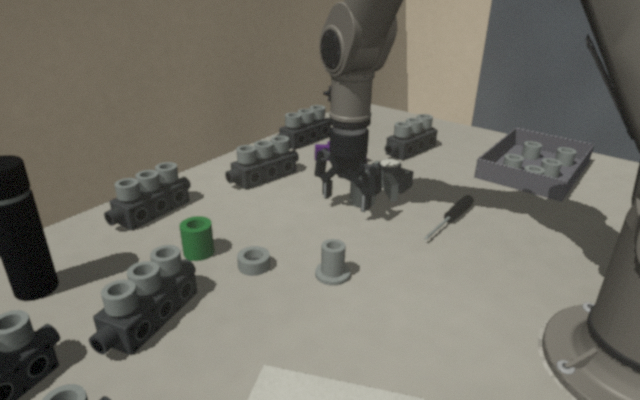

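View pics/scene3.png

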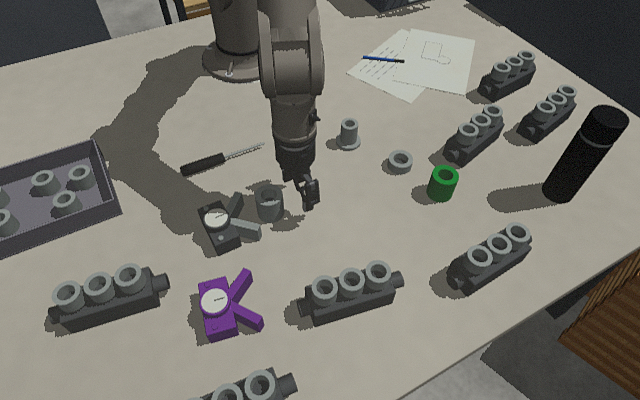

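The scene view shows the sleeve upright at (269,202) in the V's mouth, with its centre at (0.543, -0.167), and the fingers behind it. Next I narrow the fork and push.

```bash
python3 -m creep '[[[0,-0.004,0.008,0,0,0,0.036],[0,0,0,0,0,0,0.036],[0,0,0,0,0,0,0.036],[0,0,0,0,0,0,0.036],[0,0,0,0,0,0,0.036],[0,0,0,0,0.006,0,0.036],[0,0,0,0,0.008,0,0.036],[0,0,0,0,0.008,0,0.036],[0,0,0,0,0.008,0,0.036],[0,0,0,0,0.008,0,0.036],[0,0,0,0,0.006,0,0.036],[0,0,0,0,0,0,0.036]]]'
python3 - <<'E'
from h import *
plan([.5428,-.18,.081],0,6)
c=read_camera('scene');save(c,'scene4.png');W=cloud(c)
P=W.reshape(-1,3);P=P[(abs(P[:,2]-.06)<.006)&(np.hypot(P[:,0]-.543,P[:,1]+.18)<.04)]
print(len(P), cv2.minEnclosingCircle(P[:,:2].astype(np.float32)) if len(P)>5 else '')
E
```

```text
t: 8.12
eef_pos: [0.5425, -0.157, 0.0821]
tool_rot: [-0.001, 1.0, -0.004, 0.0]
contact_force: [0.8, 1.9, -0.2]
gripper_width: 0.421
err [ 0.0003 -0.023  -0.0011] rv [-0.003 -0.001 -0.008]
[-0.0005, -0.0002, -0.0013, 0.0001, 0.0038, 0.0002]
[-0.0005, -0.0002, -0.0013, 0.0001, 0.0038, 0.0002]
[-0.0005, -0.0002, -0.0013, 0.0001, 0.0038, 0.0002]
[-0.0005, -0.0002, -0.0013, 0.0001, 0.0038, 0.0002]
[-0.0005, -0.0002, -0.0013, 0.0001, 0.0038, 0.0002]
[-0.0005, -0.0002, -0.0013, 0.0001, 0.0038, 0.0002]
417 ((0.5461042523384094, -0.1838574856519699), 0.03342137113213539)
```

```bash
python3 -m creep '[[[0,0,-0.003,0,0.005,0,0.036],[0,0,-0.003,0,0.005,0,0.036],[0,0,0,0,0.004,0,0.036],[0,0,0,0,0.003,0,0.036],[0,0,0,0,0.002,0,0.036],[0,0,0,0,0,0,0.036]]]'
python3 - <<'E'
from h import *
plan([.5428,-.18,.081],0,1)
c=read_camera('scene');save(c,'scene5.png');W=cloud(c)
P=W.reshape(-1,3);P=P[(abs(P[:,2]-.06)<.006)&(np.hypot(P[:,0]-.543,P[:,1]+.205)<.031)]
print(len(P), cv2.minEnclosingCircle(P[:,:2].astype(np.float32)) if len(P)>5 else '')
cv2.imwrite('pics/z5.png',cv2.resize(c['color'][170:270,180:330,::-1],None,fx=5,fy=5,interpolation=2))
E
```

```text
t: 8.67
eef_pos: [0.5427, -0.1719, 0.082]
tool_rot: [-0.005, 1.0, 0.002, -0.001]
contact_force: [-0.4, 1.5, 0.1]
gripper_width: 0.419
err [ 0.0001 -0.0081 -0.001 ] rv [-0.009  0.001  0.005]
[-0.0094, 0.0012, 0.0046, 0.0, 0.0081, 0.0009]
391 ((0.5440977811813354, -0.20261727273464203), 0.02892214246094227)
```

View pics/z5.png

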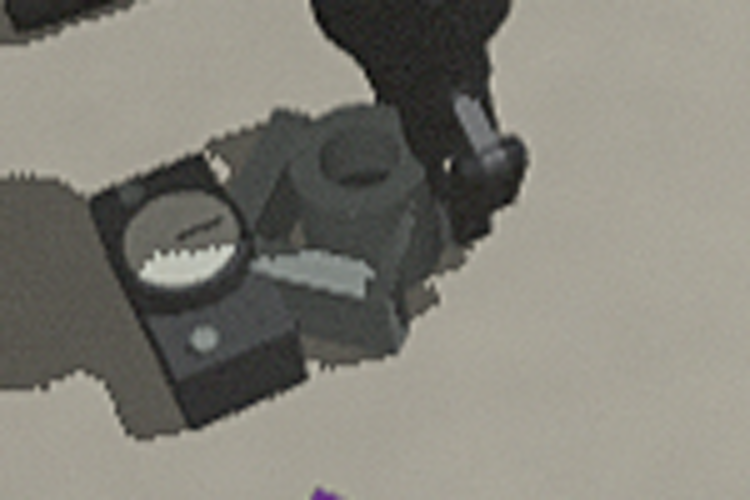

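The enlargement shows the sleeve upright between the bars, with its top at (360,165) and a gap to the corner still visible. About 9 mm remains.

```bash
python3 -m creep '[[[-0.004,0,0.002,0,0.003,0,0.036],[-0.004,0,0.002,0,0.003,0,0.036],[0,0,0,0,0.002,0,0.036],[0,0,0,0,0.002,0,0.036]]]';  python3 -m creep '[[[0,0,0,0,0.002,0,0.036],[0,0,0,0,0.002,0,0.036]]]'
```

```text
t: 9.05
eef_pos: [0.5429, -0.1798, 0.0817]
tool_rot: [-0.002, 1.0, 0.002, -0.001]
contact_force: [-1.0, 4.7, 3.0]
gripper_width: 0.425
t: 9.22
eef_pos: [0.5429, -0.1811, 0.0817]
tool_rot: [-0.004, 1.0, 0.003, -0.002]
contact_force: [-0.9, 10.5, 6.5]
gripper_width: 0.419
```

```bash
python3 -m creep '[[[0,0,0,0,0.003,0,0.036],[0,0,0,0,0.002,0,0.036]]]'; python3 -m creep '[[[0,0,0,0,-0.006,0,0.036],[0,0,0,0,-0.012,0,0.036],[0,0,0,0,-0.02,0,0.036],[0,0,0,0,-0.025,0,0.036],[0,0,0,0,-0.025,-0.02,0.036],[0,0,0,0,-0.02,-0.03,0.036],[0,0,0,0,-0.02,-0.03,0.036],[0,0,0,0,-0.02,-0.02,0.036],[0,0,0,0,0,0,0.036],[0,0,0,0,0,0,0.036]]]'
python3 - <<'E'
from h import *
for n in('scene','side'):
    c=read_camera(n);save(c,n+'6.png');W=cloud(c);Q=W.reshape(-1,3)
    for k,x,y,h,r in(('sleeve',.543,-.211,.06,.033),('fl',.440,.0855,.06,.035),('col',.561,.150,.024,.045)):
        P=Q[(abs(Q[:,2]-h)<(.004 if k=='sleeve' else .006))&(np.hypot(Q[:,0]-x,Q[:,1]-y)<r)]
        if k=='sleeve': 
            A=np.c_[P[:,:2],np.ones(len(P))]
            print('slope',np.linalg.lstsq(A,P[:,2],rcond=None)[0][:2])
        print(n,k,len(P), cv2.minEnclosingCircle(P[:,:2].astype(np.float32)),P[:,2].mean())
    if n=='scene': cv2.imwrite('pics/z6.png',cv2.resize(c['color'][170:270,180:330,::-1],None,fx=5,fy=5,interpolation=2))
E
```

```text
t: 9.38
eef_pos: [0.5428, -0.1813, 0.0817]
tool_rot: [-0.007, 1.0, 0.005, -0.003]
contact_force: [-1.5, 8.5, 4.7]
gripper_width: 0.419
t: 10.22
eef_pos: [0.5408, -0.0321, 0.1851]
tool_rot: [-0.001, 1.0, 0.0, -0.003]
contact_force: [-0.5, -0.2, -0.4]
gripper_width: 0.422
slope [-0.00378339  0.00427283]
scene sleeve 401 ((0.5438774228096008, -0.2114238739013672), 0.02880469337105751) 0.06066670307325592
scene fl 113 ((0.44169262051582336, 0.08977773785591125), 0.022112563252449036) 0.06039537419538526
scene col 307 ((0.5627249479293823, 0.14971187710762024), 0.030162444338202477) 0.02457646708226288
slope [ 0.00661888 -0.00779796]
side sleeve 214 ((0.5395722389221191, -0.21361270546913147), 0.029949523508548737) 0.05954883875037898
side fl 288 ((0.4376065135002136, 0.08430926501750946), 0.021411659196019173) 0.059129695695233235
side col 452 ((0.5603213906288147, 0.14880047738552094), 0.029669325798749924) 0.023356821920236786
```

View pics/z6.png

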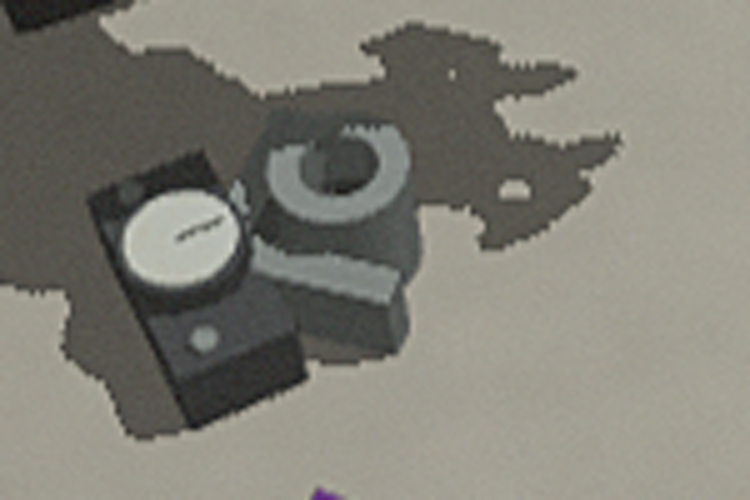

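View pics/side6.png

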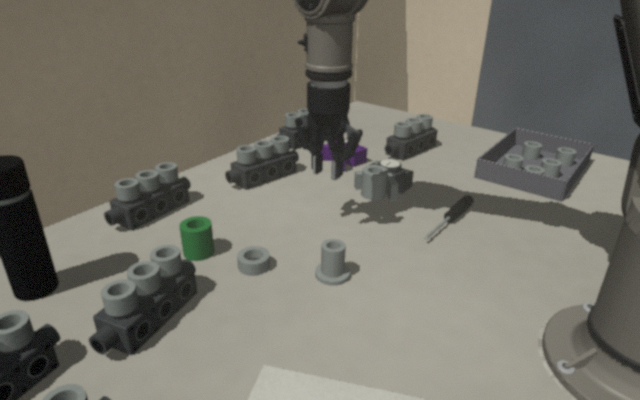

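The enlargement shows the sleeve upright against both bars, with its top ring at (340,170). In the side view it stands in the V at (374,180), and the gripper is clear of it. Its centre measures about (0.543, -0.212) and the V origin about (0.543, -0.212).

```bash
python3 -c "
from station import hand_in
print(hand_in())"
```

```text
the job is handed in; nothing more can be done
None
```

The sleeve is in the grey V, pushed home against both faces, and the job was handed in at about 10.3 s; `hand_in()` gives no verdict.

I gripped the sleeve low at 30 N and slid it along the bench to the mouth of the V. I then released it, backed off, narrowed the fingers to a 36 mm fork and pushed it in from behind. The push stopped advancing at a tool position of y = -0.181, with a contact force of about 10 N.

Last checks:
- **Position:** the scene camera put the sleeve's centre at (0.544, -0.211) and the side camera at (0.540, -0.214). The V's seat was measured at (0.543, -0.212), so the sleeve is within about 1 to 4 mm of it. The limit is 10 mm.
- **Upright and on the bench:** the top face is level to within 0.01 rad, at a height of 60 mm.
- **Bystanders:** the flanged bush and collar measured within about 4 mm of where they started, which is about the level of the measurement noise. Nothing came near them.
- **Disagreement:** the two cameras differ by about 4 mm in x and 2 mm in y on the sleeve. The side camera's view of it is partly hidden by the bars.

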